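Take the slide carrier off the barbed drip hook

TASK

The slide carrier hangs to drain on the drip stand's barbed hook. Take it down without forcing the hook: it comes off only when raised, tilted handle-up and backed out with its eye over the barb. Then set it down gently, flat and upright inside the steel tray and let go; leave everything else alone.

Things in the scene. Friction and masses are not known exactly. Their poses are not given: they have to be found in the camera images.
- stand: Drip stand, fixed: grey foot 120 x 100 x 12 mm, origin at the centre of its underside, z up; a 12 mm round post on the origin, topped by a 24 x 22 x 26 mm clamp block (top at z = 180 mm). A flat steel bar 8 mm wide, 7 mm thick (z) runs level through the block, about along the stand's own -x (the robot's side). The hook is rigid; over 15 N bends it.
- stand_bar (a point): On the level bar's centre line, over the post's axis (166.5 mm up). Axes as the stand's. Some way along -x the bar bends 45 degrees up (to -x and +z) and runs 24 mm on to its tip. Set by hand and NOT measured, to be seen or felt: the bend lies 58 to 102 mm from this point, and the whole bar is swung about it up to 4 degrees left or right of the stand's -x.
- stand_barb_side (a point): 10 mm over stand_bar: the barb is on the upper side. The 45 degree slope's upper face starts 1.5 mm nearer the post than the centre-line bend. At the bar's tip a spur stands about 8 mm out of the slope's upper face, raked back to the post. Tilted 40 to 45 degrees (plate top towards the post, handle up) the carrier's eye passes slope and barb with 2 mm to spare either side, moving along the slope; upright it does not pass.
- carrier: Slide carrier, loose, 0.15 to 0.26 kg: white basket 56 (x) x 84 (y) x 22 mm with glass slides, origin under its centre, z up, balanced there. A 5 mm plate (normal x) across its middle has the eye; a strap in front (-x) carries the handle. It hangs upright, axes along the stand's, by the eye's upper edge on the level bar, plate 43 to 49 mm before the post's axis.
- carrier_grip (a point): Centre of the carrier's blue handle block, 26 (x) x 14 (y) x 36 mm (z): in the carrier's frame at x = -90, y = 0, z = 150 mm. Axes as the carrier's. Grasp it across y, 14 mm, from above.
- carrier_eye (a point): Centre of the carrier's eye, a window 18 mm wide (y) and 19 mm high (z) through the 5 mm thick, 34 mm wide plate: in the carrier's frame at x = 0, y = 0, z = 128.5 mm (upper edge at 138, lower at 119, plate's top at 150 mm). Axes as the carrier's.
- tray: Steel drip tray, fixed, open on top: 112 (x) x 132 (y) x 16 mm outside, walls and floor 5 mm, so 102 x 122 mm inside; origin at the centre of its underside, z up. The basket fits any way round, about square to the tray.
- timer: White bench timer, 39 x 68 x 62 mm, origin under its centre. Bystander.
- label_roll: White label roll lying flat, 66 mm across, 26 mm high, origin under its centre. Bystander.
- tape_roll: Beige tape roll lying flat, 69 mm across, 19 mm high, origin under its centre. Bystander.
- forceps: Steel forceps, lying, 16 x 144 x 9 mm, origin under its centre, long along its y. Bystander.
- marker_red: White marker pen with a red cap, lying, 12 x 133 x 13 mm, origin under its centre, long along its y. Bystander.
Mind the look-alikes: they are no part of the job. Several things have the shape of the tray; the one meant has the colours described above.

How it is judged:
By the outcome, as a careful person would: the job done as asked, in the order asked, and still so for the second after the job is handed in, with the robot touching nothing.
It also fails if it takes over 64 s, if anything falls off the work surface, if the arm or the gripper's body presses on something with over 40 N, if the wrist force passes 120 N, or if a joint passes its speed limit or range.

ROBOT

A 6-joint arm with a two-finger parallel gripper is mounted at the origin on a cart in front of the work surface, level with it; the furniture and walls round the work are solid. World frame = base frame: x ahead of the robot, y to its left, z up, the work surface at z = 0. Lengths are in m, angles in degrees, forces in N, time in s.
With the tool pointing down it reaches from about 0.4 to 0.825 m from the base axis. Payload 7 kg.
Tool frame: the origin (TCP) lies midway between the tips of the shut fingers; the grasp point (between the pads) lies 19 mm behind it; z points along the fingers, y is the direction in which the jaws open and shut (so a half turn about z gives the same grasp; the last joint's range is limited). The gripper opens to 88 mm and grips with 3 to 60 N. Pads are 19 mm wide; open, the fingers measure 130 mm over their backs; the gripper's body (78 mm by 193 mm) begins 47 mm behind the grasp point.
Start: joints at [87.84, 20.546, 0.682, 0, -70.136, -16.507], TCP at [0.216, 0.639, 0.227] pointing down, gripper open.
Joint ranges: [-176.03, 176.03], [-82.01, 121.73], [-58.28, 71.71], [-173.87, 95.51], [-174.79, -0.11], [-173.66, 173.66]. Speed limits (degrees/s): [136.94, 136.94, 172.46, 180, 180, 180].

INTERFACE

Orientations are given as a 3x3 rotation matrix whose columns are the frame's x, y, z axes.
In Python, from rig import robot gives the robot as it stands. Calls block until the motion is done:
- robot.goto(position, orientation): joint-space move of the TCP to a pose.
- robot.servo_line(position, ori=None, speed=0.15): straight line of the TCP; ori=None keeps the orientation; speed is the mean speed in m/s.
- robot.movej(angles): joint-space move.
- robot.move_gripper(opening): opening from 0.0 (shut) to 1.0 (fully open); the grip force is fixed at half the most; returns when the fingers have stopped.
- robot.dwell(seconds).
- robot.ik(position, orientation): joint angles nearest the present ones, or None.
- robot.grab_frame(name): name is "scene" or "top" or "wrist"; returns (picture, depth): 400x640x3 uint8, red, green, blue; 400x640 float32, m along the optical axis (not along the pixel's ray), 0 where there is no reading.
- robot.camera_info(name): a dict with "vfov" (degrees; the focal length in pixels is half the picture's height over the tangent of half this angle, whatever the lens; pixels are square), "cx", "cy" (the principal point, pixels), "view" (4x4, takes a point from world to camera coordinates); the wrist camera has in their place "T_tool_cam" (4x4, takes a point from camera to tool coordinates, whose origin is the TCP and whose axes are the flange's). Camera axes: x right, y down, z forward; pixel columns grow to the right and rows downward; lengths in m; the calibration is good to about 2 mm. A picture is of the moment at which its call begins: read the wrist's pose just before it. camera_info takes no time and is no camera call.
A pose or a line that the arm cannot do raises robot.Unreachable and nothing moves.
- robot.job_done(): hands the job in, once; it reports no verdict.
Readings, each from a call of its own:
- robot.read_t(): time.
- robot.read_qpos(): joint angles.
- robot.read_qvel(): joint speeds.
- robot.read_effort(): joint torques, N m.
- robot.read_position(): TCP position.
- robot.read_tcp_rot(): TCP orientation.
- robot.read_force(): force on the tool from outside, world axes, zero at the start.
- robot.read_ft_torque(): the same for the moment, N m.
- robot.read_grip_width(): opening from 0.0 (shut) to 1.0 (fully open).
Only numpy, scipy, OpenCV 4.12 (cv2) and the standard library are available. Lean on these libraries where they do the work, as an engineer would, in place of code of your own. Each camera call takes 0.05 s, during which the arm holds its last target.

## Working session

There is one attempt and no reset: what is moved stays moved. The work goes in short steps, each a Python script; the robot and the scene stay as the last script left them, time stands still between calls to the robot, and variables do not carry over. Pictures are saved under pics/ and viewed, and the job is handed in when it is done.

```bash
ls; mkdir -p pics; cat > h.py <<'E'
import numpy as np, cv2
from rig import robot
def K(ci,shape=(400,640)):
    f=shape[0]/2/np.tan(np.radians(ci['vfov'])/2); return f,ci['cx'],ci['cy']
def world_pts(name,d):
    ci=robot.camera_info(name);f,cx,cy=K(ci)
    v,u=np.mgrid[0:d.shape[0],0:d.shape[1]]
    P=np.stack([(u-cx)/f*d,(v-cy)/f*d,d],-1)
    if 'view' in ci: T=np.linalg.inv(np.array(ci['view']))
    else:
        T=np.eye(4);T[:3,:3]=robot.read_tcp_rot();T[:3,3]=robot.read_position();T=T@np.array(ci['T_tool_cam'])
    return P@T[:3,:3].T+T[:3,3]
E
python3 - <<'E'
from h import *
print(robot.read_t(),robot.read_position(),robot.read_tcp_rot())
for n in ['scene','top','wrist']:
    p,d=robot.grab_frame(n); cv2.imwrite(f'pics/{n}0.png',p[:,:,::-1]); np.savez(f'{n}0.npz',p=p,d=d,W=world_pts(n,d)); ci=robot.camera_info(n); print(n,ci,(d>0).mean())
E
```

```text
pics
0.0 [0.21591747 0.63901379 0.22560516] [[ 9.47356101e-01 -3.20181623e-01 -3.81579157e-04]
 [-3.20181807e-01 -9.47354683e-01 -1.64748193e-03]
 [ 1.66002638e-04  1.68292677e-03 -9.99998570e-01]]
scene {'vfov': 53.01714000602364, 'cx': 327.01580628927024, 'cy': 202.0174063420351, 'view': array([[ 0.88959745, -0.4562524 , -0.02121614, -0.52434485],
       [-0.27293236, -0.49376791, -0.82565197,  0.28626084],
       [ 0.36622984,  0.74028846, -0.56378072,  0.89639003],
       [ 0.        ,  0.        ,  0.        ,  1.        ]])} 0.97083203125
top {'vfov': 50.363364791687175, 'cx': 315.1601100344674, 'cy': 204.9181167715292, 'view': array([[-0.01541153, -0.99986203,  0.00619647,  0.04126963],
       [-0.97279582,  0.01356111, -0.23126691,  0.63708856],
       [ 0.23115098, -0.00959207, -0.97287061,  1.295477  ],
       [ 0.        ,  0.        ,  0.        ,  1.        ]])} 0.9963046875
wrist {'vfov': 71.00342006427843, 'cx': 317.0431098045973, 'cy': 200.30580948270645, 'T_tool_cam': array([[-4.09586734e-04, -9.62781317e-01, -2.70281275e-01,
         7.33324489e-02],
       [ 9.99999500e-01, -1.47720452e-04, -9.89206662e-04,
         1.31048745e-03],
       [ 9.12463620e-04, -2.70281545e-01,  9.62780896e-01,
        -1.56824200e-01],
       [ 0.00000000e+00,  0.00000000e+00,  0.00000000e+00,
         1.00000000e+00]])} 0.9925703125
```

View pics/scene0.png

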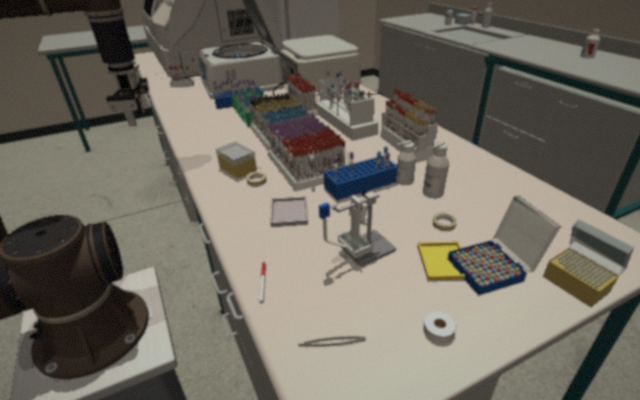

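View pics/top0.png

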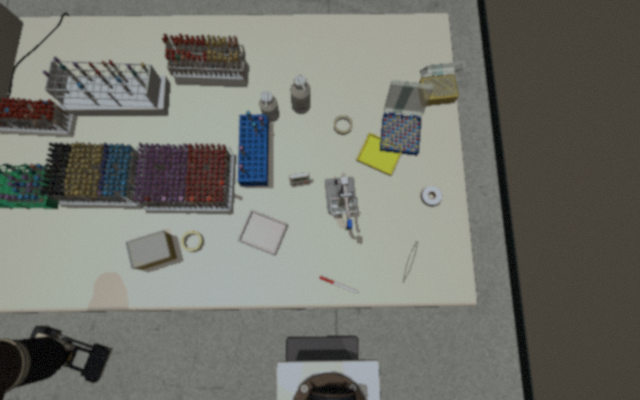

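View pics/wrist0.png

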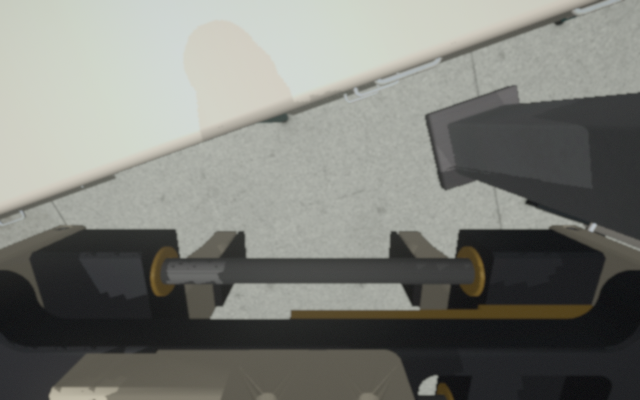

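Candidates for the tray, in the top view: the grey tray at (263,232) and the yellow one at (378,154). The blue rack at (254,150) and the blue slide box at (401,133) are other things of the same sort. The grey one fits "steel". The carrier is the hanging piece with the blue handle at (348,224), and the stand is at (340,195). Next I'll crop close and measure.

```bash
python3 - <<'E'
from h import *
z=np.load('top0.npz');p,W=z['p'],z['W']
a=cv2.resize(p[170:260,230:380],None,fx=5,fy=5,interpolation=cv2.INTER_CUBIC);cv2.imwrite('pics/tc.png',a[:,:,::-1])
z2=np.load('scene0.npz');p2,W2=z2['p'],z2['W']
a=cv2.resize(p2[180:270,260:400],None,fx=5,fy=5,interpolation=cv2.INTER_CUBIC);cv2.imwrite('pics/sc.png',a[:,:,::-1])
for n,P,w,box in [('top',p,W,(170,260,230,380)),('scene',p2,W2,(180,270,260,400))]:
    r0,r1,c0,c1=box
    h=cv2.cvtColor(P,cv2.COLOR_RGB2HSV)
    m=(h[...,0]>100)&(h[...,0]<130)&(h[...,1]>130);mm=np.zeros_like(m);mm[r0:r1,c0:c1]=m[r0:r1,c0:c1]
    if n=='scene': mm[:200]=0
    q=w[mm]; print(n,mm.sum(),np.argwhere(mm).mean(0),np.median(q,0),q.min(0),q.max(0))
    print(n,'table z',np.median(w[r0:r1,c0:c1,2]))
def px(n,w,u,v): print(n,u,v,w[v,u].round(3))
for u,v in [(263,232),(340,182),(340,215)]: px('top',W,u,v)
# tray corners: lighter?
E
```

```text
top 429 [179.81118881 258.65268065] [0.73693529 0.23587313 0.06007483] [ 0.32094234 -0.0694488  -0.00167879] [0.77947607 0.28234968 1.40741327]
top table z 0.002034634643669375
scene 86 [209.89534884 323.86046512] [ 0.54773752 -0.07426256  0.18802921] [ 0.53912257 -0.07789484  0.16995054] [ 0.55807622 -0.06358219  0.19957161]
scene table z -0.0017432038266235739
top 263 232 [ 0.565  0.207 -0.   ]
top 340 182 [ 0.731 -0.055  0.016]
top 340 215 [ 0.619 -0.052 -0.   ]
```

View pics/tc.png

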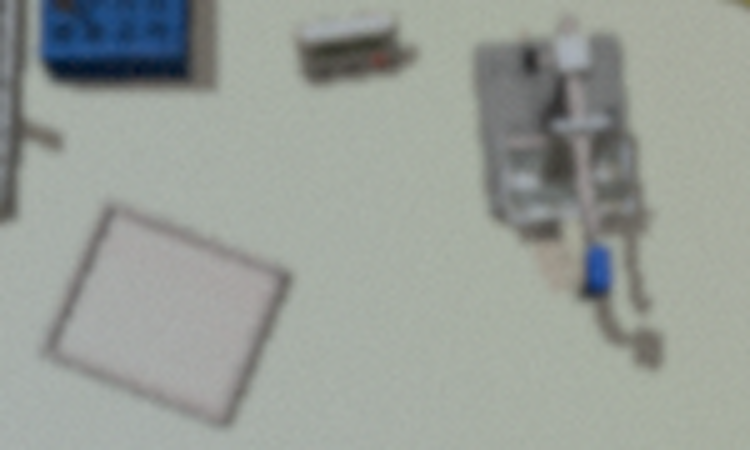

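View pics/sc.png

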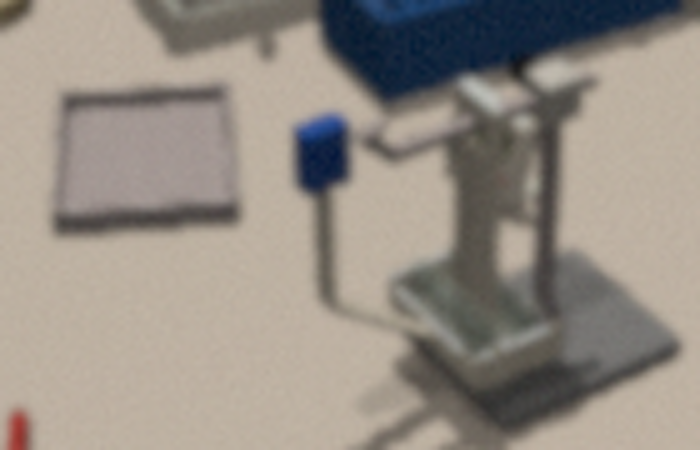

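The picture agrees: the grey tray is in the open, and the carrier hangs on the bar with its handle towards the robot. I'll go to a pre-grasp pose above the handle, where the wrist camera looks straight down on the bar.

```bash
cat >> h.py <<'E'
def Rz(a):
    a=np.radians(a);return np.array([[np.cos(a),-np.sin(a),0],[np.sin(a),np.cos(a),0],[0,0,1]])
def Ry(a):
    a=np.radians(a);return np.array([[np.cos(a),0,np.sin(a)],[0,1,0],[-np.sin(a),0,np.cos(a)]])
DOWN=np.diag([1.,-1,-1])
def ray(name,u,v,zp):
    ci=robot.camera_info(name);f,cx,cy=K(ci);T=np.linalg.inv(np.array(ci['view']))
    d=T[:3,:3]@np.array([(u-cx)/f,(v-cy)/f,1]);o=T[:3,3];return o+d*(zp-o[2])/d[2]
def snap(n,tag):
    p,d=robot.grab_frame(n);W=world_pts(n,d);cv2.imwrite(f'pics/{tag}.png',p[:,:,::-1]);np.savez(tag+'.npz',p=p,d=d,W=W);return p,d,W
E
python3 - <<'E'
from h import *
c=lambda x,y,z:ray('top',230+x/5,170+y/5,z).round(4)
print('block',c(572,52,.18),'plate',c(583,124,.182),'handle top',c(599,258,.2))
print('foot',c(478,42,.012),c(620,38,.012),c(492,215,.012))
print('tray',[c(*k,.016) for k in [(110,203),(291,273),(228,425),(47,352)]])
yaw=7
for R in [Rz(yaw)@DOWN, Rz(yaw+180)@DOWN]:
  print(robot.ik([.548,-.074,.245],R), robot.ik([.5,-.08,.3],Rz(yaw)@Ry(42)@R))
E
```

```text
block [ 0.6872 -0.0562  0.18  ] plate [ 0.6418 -0.0612  0.182 ] handle top [ 0.5568 -0.0663  0.2   ]
foot [ 0.7453 -0.0059  0.012 ] [ 0.7468 -0.1033  0.012 ] [ 0.624  -0.0127  0.012 ]
tray [array([0.6349, 0.2431, 0.016 ]), array([0.5855, 0.122 , 0.016 ]), array([0.4851, 0.1632, 0.016 ]), array([0.5349, 0.2827, 0.016 ])]
[ 12.60438163   8.38302524 -13.25269611   0.         -68.36427865
  84.39561837] [  10.99737445   28.58320561   11.43026676   -2.9441931  -114.74888963
   92.79375441]
[ 12.60438163   8.38302524 -13.25269611   0.         -68.36427865
 -95.60438163] [  10.99737445   28.58320561   11.43026676   -2.9441931  -114.74888963
  -87.20624559]
```

```bash
python3 - <<'E'
from h import *
robot.goto([.545,-.070,.26],Rz(4)@DOWN)
print(robot.read_t(),robot.read_qpos(),robot.read_position(),robot.read_force())
p,d,W=snap('wrist','w1')
E
```

```text
2.9083 [ 1.31664178e+01  7.54031377e+00 -1.22856990e+01 -4.24827755e-03
 -7.01795349e+01  8.08771612e+01] [ 0.54516735 -0.06942018  0.25990654] [ 0.30124959 -1.15423466  0.7538096 ]
```

View pics/w1.png

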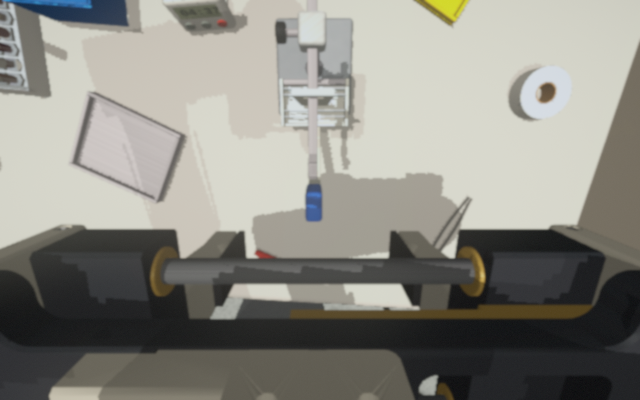

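The view shows the bar from the block at (312,28), over the plate at (312,91), to its tip near (312,178). The handle is at (314,202), and all of it lies in one picture.

```bash
python3 - <<'E'
from h import *
z=np.load('w1.npz');p,W,d=z['p'],z['W'],z['d']
a=cv2.resize(p[5:230,255:375],None,fx=2.6,fy=2.6,interpolation=cv2.INTER_CUBIC);b=cv2.resize(p[120:200,285:345],None,fx=7,fy=7,interpolation=cv2.INTER_CUBIC)
H=max(a.shape[0],b.shape[0]);c=np.zeros((H,a.shape[1]+b.shape[1],3),np.uint8);c[:a.shape[0],:a.shape[1]]=a;c[:b.shape[0],a.shape[1]:]=b
print(c.shape);cv2.imwrite('pics/w1c.png',c[:,:,::-1])
for v in range(18,226,4):
    r=[(u,W[v,u]) for u in range(295,335) if W[v,u,2]>.15]
    if r: print(v,len(r),r[0][0],r[-1][0],np.median([q[1] for q in r],0).round(4), (r[0][1][1]+r[-1][1][1])/2)
E
```

```text
(585, 732, 3)
18 29 298 326 [ 0.692  -0.0565  0.178 ] -0.056457646173740945
22 30 298 328 [ 0.6893 -0.0571  0.1777] -0.055865569514814147
26 29 298 326 [ 0.6866 -0.0569  0.1783] -0.0568124987570065
30 32 295 326 [ 0.684  -0.0567  0.178 ] -0.055441457670778974
34 32 295 326 [ 0.6814 -0.0561  0.1783] -0.05563229804497387
38 29 298 326 [ 0.6787 -0.0574  0.1782] -0.05730167418831214
42 28 299 326 [ 0.6761 -0.0579  0.1776] -0.05790434449293965
46 26 300 325 [ 0.6739 -0.058   0.1748] -0.057977389582140784
50 24 301 324 [ 0.6735 -0.058   0.163 ] -0.05772656200915101
54 10 308 317 [ 0.6698 -0.0582  0.1688] -0.05819235550673814
58 10 308 317 [ 0.6668 -0.0584  0.1686] -0.0583648995288135
62 10 308 317 [ 0.6639 -0.0586  0.1688] -0.058599384367240284
66 10 308 317 [ 0.6608 -0.0588  0.1691] -0.05877276157582001
70 10 308 317 [ 0.6579 -0.059   0.1687] -0.05896806861362824
74 10 308 317 [ 0.6551 -0.0592  0.1683] -0.05917877938489759
78 10 308 317 [ 0.6519 -0.0594  0.1691] -0.05935087448601531
82 10 308 317 [ 0.6489 -0.0596  0.1689] -0.05956019713759838
86 10 308 317 [ 0.6459 -0.0598  0.1685] -0.059
[... 1283 characters left out ...]
 -0.06445461817149259
174 9 309 317 [ 0.5753 -0.0651  0.1842] -0.06509105711123299
178 10 309 322 [ 0.5716 -0.0655  0.1819] -0.06381297732078801
186 15 307 321 [ 0.5633 -0.0667  0.1756] -0.066710764557379
190 16 306 321 [ 0.5632 -0.0664  0.1908] -0.06634736250391475
194 17 306 322 [ 0.5618 -0.067   0.1981] -0.06707743712743132
198 17 306 322 [ 0.5584 -0.0672  0.1984] -0.06728125824093453
202 17 306 322 [ 0.5552 -0.0674  0.1982] -0.06749685545058896
206 17 306 322 [ 0.5519 -0.0677  0.1983] -0.06773046293857711
210 17 306 322 [ 0.5483 -0.0679  0.198 ] -0.06795247814819075
214 17 306 322 [ 0.545  -0.0681  0.1983] -0.06818396614307418
218 17 306 322 [ 0.5414 -0.0684  0.1981] -0.06840280634583726
```

View pics/w1c.png

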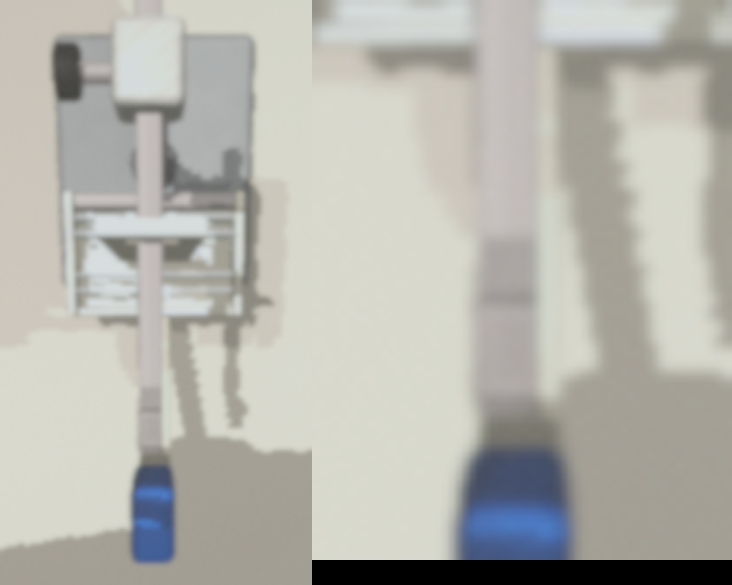

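The depth profile gives bar yaw, bend and spur directly: bend near x≈0.590, spur tip near (0.585, z 0.186). Next I'll refine the carrier pose (plate and handle), the foot yaw and the tray.

```bash
python3 - <<'E'
from h import *
z=np.load('w1.npz');p,W,d=z['p'],z['W'],z['d']
ci=robot.camera_info('wrist');f,cx,cy=K(ci)
T=np.eye(4);T[:3,:3]=robot.read_tcp_rot();T[:3,3]=robot.read_position();T=T@np.array(ci['T_tool_cam'])
np.save('Tw1.npy',T)
def wray(u,v,zp):
    dd=T[:3,:3]@np.array([(u-cx)/f,(v-cy)/f,1]);o=T[:3,3];return o+dd*(zp-o[2])/dd[2]
def rect(m,zp,name):
    pts=np.argwhere(m)[:,::-1]
    Q=np.array([wray(u,v,zp)[:2] for u,v in pts],np.float32)*1000
    r=cv2.minAreaRect(Q);print(name,len(pts),r)
roi=np.zeros(d.shape,bool);roi[5:235,255:375]=1
Z=W[...,2]
rect(roi&(Z>.194)&(W[...,0]<.57),.1982,'handle top')
rect(roi&(Z>.1775)&(Z<.184)&(W[...,0]>.63)&(W[...,0]<.65),.1804,'plate top')
rect(roi&(Z>.1765)&(W[...,0]>.66),.178,'block top')
# bar edges subpixel
g=cv2.cvtColor(p,cv2.COLOR_RGB2GRAY).astype(float)
for rows,zz,nm in [(range(56,86),.1687,'bar near'),(range(104,150),.1687,'bar far')]:
    pts=[]
    for v in rows:
        row=Z[v,300:326];k=np.where(row>.15)[0]
        q=np.abs(np.diff(cv2.GaussianBlur(p.astype(np.float32),(3,3),0)[v,300:327],axis=0)).sum(1)
        def peak(lo,hi):
            s=q[lo:hi];return 300+.5+(np.arange(lo,hi)*s).sum()/s.sum()
        l,r=peak(5,11),peak(14,21)
        pts.append(wray((l+r)/2,v,zz)[:2])
    pts=np.array(pts);c=np.polyfit(pts[:,0],pts[:,1],1);print(nm,np.degrees(np.arctan(c[0])),np.polyval(c,.69),np.polyval(c,.59),np.std(pts[:,1]-np.polyval(c,pts[:,0])))
# foot mask
for v in range(20,76,4):
    k=[u for u in range(262,370) if .004<Z[v,u]<.03]
    if k: print(v,k[0],k[-1],W[v,k[0]].round(4),W[v,k[-1]].round(4))
# tray
m=(np.arange(400)[:,None]>85)&(np.arange(400)[:,None]<205)&(np.arange(640)[None]<195)&(np.arange(640)[None]>60)
m&=(Z>.008)&(Z<.03);rect(m,.0145,'tray rim')
E
```

```text
handle top 504 ((551.5352783203125, -67.37000274658203), (25.554794311523438, 13.689353942871094), 4.2942681312561035)
plate top 299 ((640.1488647460938, -60.73002624511719), (4.4413533210754395, 33.26567840576172), 4.01631498336792)
block top 914 ((684.95703125, -56.92283630371094), (23.41424560546875, 21.33431053161621), 4.004233360290527)
bar near 3.567995314929736 -0.056951387281658127 -0.0631867761558486 0.00012001956961596758
bar far 5.719830815154457 -0.05450670818882457 -0.06452299246843543 0.00035821700966653946
20 276 352 [ 0.7385 -0.0045  0.0111] [ 0.7458 -0.1012  0.0093]
24 286 352 [ 0.7349 -0.0174  0.0112] [ 0.7413 -0.1016  0.0093]
28 287 352 [ 0.7304 -0.0189  0.0114] [ 0.7367 -0.1021  0.0096]
32 327 352 [ 0.7297 -0.0704  0.0103] [ 0.7323 -0.1026  0.0093]
36 327 352 [ 0.725  -0.0707  0.0109] [ 0.7274 -0.103   0.0103]
40 287 352 [ 0.7164 -0.0195  0.0122] [ 0.7234 -0.1036  0.0081]
44 277 352 [ 0.7112 -0.0066  0.0108] [ 0.7185 -0.1041  0.009 ]
48 277 352 [ 0.7068 -0.0066  0.0097] [ 0.714  -0.1046  0.0083]
52 277 352 [ 0.7021 -0.0067  0.0094] [ 0.7094 -0.1052  0.0074]
56 277 352 [ 0.6973 -0.0069  0.0097] [ 0.7045 -0.1056  0.0082]
60 277 351 [ 0.6927 -0.0068  0.0083] [ 0.6995 -0.1047  0.0086]
64 277 351 [ 0.6883 -0.0066  0.006 ] [ 0.6946 -0.1052  0.0092]
68 278 351 [ 0.683  -0.0086  0.009 ] [ 0.6896 -0.1056  0.0098]
72 278 351 [ 0.678  -0.0088  0.0092] [ 0.6849 -0.1062  0.0091]
tray rim 1751 ((560.308349609375, 203.9887237548828), (134.7522735595703, 113.62553405761719), 67.64904022216797)
```

Measured: carrier and bar both at about 4.1° yaw, plate ≈44.4 mm before the post, slope's upper start ≈95.1 mm (so the bend is at ≈96.6 mm), and the tray centre at (0.560, 0.204) with its x-axis at −22.4°. I'll check reach for the whole path before gripping.

```bash
cat >> h.py <<'E'
YAW=4.15
POST=np.array([.68496,-.0569]); U=-np.array([np.cos(np.radians(YAW)),np.sin(np.radians(YAW))])  # outward
BAR=.1665; BEND=.0966; PL=.0444
GRASP=np.array([.5515,-.0674,.164])
RG=Rz(YAW)@DOWN
E0=np.r_[POST+U*PL+np.array([0.,-.0004]),.1605]
OFF=RG.T@(GRASP-E0)     # tcp rel eye in tool frame at grasp
def pose(s,h,tilt,shift=np.zeros(3),yaw=YAW):
    """eye at outward dist s, height h; carrier tilted handle-up"""
    e=np.r_[POST+U*s+np.array([0.,-.0004]),h]+shift
    R=Rz(yaw)@Ry(tilt)@DOWN
    return e+R@OFF,R
def slope(t,n):
    r=np.sqrt(.5); return BEND+(t-n)*r, BAR+(t+n)*r
E
python3 - <<'E'
from h import *
print(OFF)
q=None
for nm,(s,h,a) in {'lift':(PL,BAR,0),'mid':(PL,BAR,20),'tilt':(PL,BAR,43.5),'pre':(*slope(-.004,.004),43.5),'tip':(*slope(.024,.004),43.5),'out':(*slope(.06,.004),43.5),'up':(*slope(.1,.004),43.5)}.items():
    P,R=pose(s,h,a);j=robot.ik(P,R);print(nm,P.round(3),None if j is None else np.round(j,0))
E
```

```text
[-0.08944098  0.0004153  -0.0035    ]
lift [ 0.552 -0.067  0.17 ] [ 13.  12. -19.   0. -59.  81.]
mid [ 0.558 -0.067  0.2  ] [ 11.  24.  -0.  -2. -86.  83.]
tilt [ 0.578 -0.065  0.231] [  10.   39.   21.   -4. -115.   84.]
pre [ 0.532 -0.069  0.231] [  10.   35.   13.   -5. -111.   84.]
tip [ 0.512 -0.07   0.25 ] [  10.   32.   11.   -5. -112.   84.]
out [ 0.487 -0.072  0.276] [  11.   29.    9.   -5. -113.   83.]
up [ 0.459 -0.074  0.304] [  11.   26.    7.   -5. -115.   83.]
```

```bash
python3 - <<'E'
from h import *
robot.servo_line([GRASP[0],GRASP[1],.235],RG,.1)
robot.servo_line(GRASP,RG,.06)
print(robot.read_t(),robot.read_position(),'F',np.round(robot.read_force(),2))
robot.move_gripper(.0)
print(robot.read_t(),robot.read_position(),'w',robot.read_grip_width()*88,'F',np.round(robot.read_force(),2),np.round(robot.read_ft_torque(),2))
snap('wrist','w2')
E
```

```text
4.7 [ 0.55178116 -0.06736417  0.16441696] F [-0.14 -0.24  0.17]
5.85 [ 0.55151557 -0.06742011  0.1640002 ] w 14.255324994516949 F [-0.4  -0.3   0.15] [-0.05 -0.02  0.03]
```

View pics/w2.png

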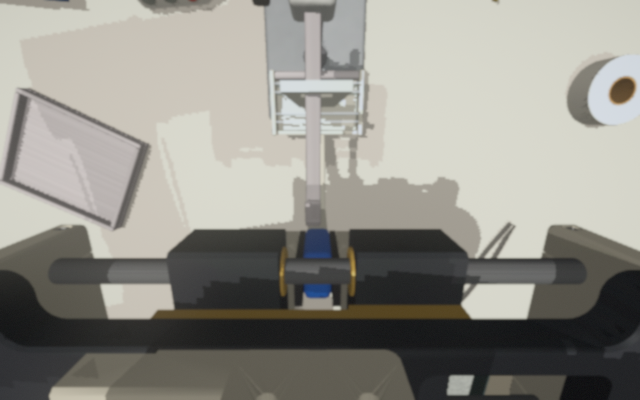

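The handle (317,262) is between the pads, at a width of 14.3 mm. The plate is at (313,88) and the bar at column 313. Next I'll lift to centre the bar in the eye and check for sag in the grip.

```bash
cat >> h.py <<'E'
def F(): return np.mean([robot.read_force() for _ in range(3)],0).round(2)
def plate(tag,W,a=0):
    """plate-top centre and tilt in tool frame from wrist depth"""
    R=robot.read_tcp_rot();p=robot.read_position();Q=(W-p)@R  # tool frame
    m=(Q[...,0]>.075)&(Q[...,0]<.105)&(np.abs(Q[...,1])<.03)&(Q[...,2]>-.030)&(Q[...,2]<-.006)&(np.abs(Q[...,1])>.006)
    m[235:]=0
    print(tag,'plate tool',m.sum(),np.median(Q[m],0).round(4),Q[m].min(0).round(4),Q[m].max(0).round(4))
E
python3 - <<'E'
from h import *
z=np.load('w2.npz');plate('before',z['W'])
for dz in [.002,.004,.006]:
    P,R=pose(PL,.1605+dz,0); robot.servo_line(P,R,.02); print(dz,robot.read_position().round(4),F())
p,d,W=snap('wrist','w3');plate('after',W)
for a in [4,8]:
    P,R=pose(PL,BAR,a); robot.servo_line(P,R,.03); print(a,F(),np.round(robot.read_ft_torque(),2))
p,d,W=snap('wrist','w4');plate('tilt8',W);print(robot.read_t())
E
```

```text
before plate tool 652 [ 0.0887  0.007  -0.0164] [ 0.0863 -0.016  -0.0186] [ 0.0916  0.0181 -0.0063]
0.002 [ 0.5513 -0.0674  0.1659] [-0.48 -0.2  -2.96]
0.004 [ 0.5515 -0.0674  0.1681] [-0.66  0.45 -1.61]
0.006 [ 0.5516 -0.0674  0.1701] [-0.5   0.37 -1.9 ]
after plate tool 635 [ 0.0885  0.0073 -0.0163] [ 0.0863 -0.0159 -0.0184] [ 0.0916  0.018  -0.007 ]
4 [-0.62  0.35 -2.15] [-0.06 -0.1  -0.05]
8 [ 0.04  0.4  -2.66] [-0.04 -0.38  0.03]
tilt8 plate tool 644 [ 0.0889  0.0071 -0.0163] [ 0.0865 -0.0162 -0.0186] [ 0.0918  0.0181 -0.0067]
7.4667
```

View pics/w4.png

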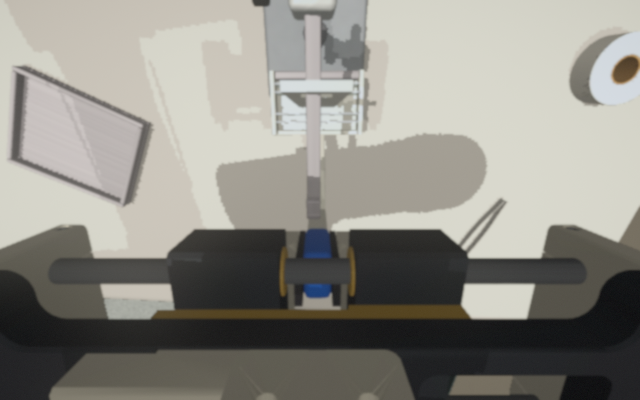

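No sag: the plate sits the same in the tool frame, and the force is the weight alone, ~2 N. I'll carry on tilting about the eye, watching force, then probe up and down against the level bar.

```bash
python3 - <<'E'
from h import *
for a in [16,24,30,36,40,43.5]:
    P,R=pose(PL,BAR,a); robot.servo_line(P,R,.04); f=F(); print(a,f,np.round(robot.read_ft_torque(),2))
    if np.linalg.norm(f-[0,0,-2.2])>3: print('STOP');break
p,d,W=snap('wrist','w5');plate('t43',W);print(robot.read_t())
E
```

```text
16 [-0.35 -0.01 -2.45] [ 0.06 -0.94  0.01]
24 [-0.61  0.22 -2.59] [ 0.05 -1.56 -0.08]
30 [-0.55 -0.44 -2.19] [ 0.12 -1.94  0.  ]
36 [-0.03  0.49 -1.78] [ 0.1  -2.37  0.03]
40 [-0.17 -0.14 -2.05] [ 0.19 -2.62 -0.04]
43.5 [-0.29 -0.44 -1.62] [ 0.18 -2.89  0.01]
t43 plate tool 640 [ 0.0896  0.0073 -0.0167] [ 0.0874 -0.0158 -0.019 ] [ 0.0925  0.0181 -0.006 ]
9.7917
```

View pics/w5.png

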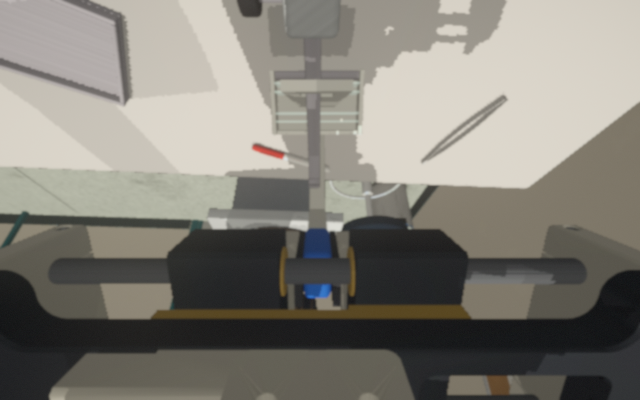

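```bash
cat >> h.py <<'E'
def Fm(n=6):
    L=[]
    for _ in range(n): robot.dwell(.01);L.append(robot.read_force())
    return np.mean(L,0)
def probe(P0,R,dirn,step=.0005,nmax=9,thr=1.3,base=None):
    """step from P0 along dirn until the force component along dirn drops by thr"""
    dirn=np.array(dirn)/np.linalg.norm(dirn)
    if base is None: base=Fm()
    tr=[];hit=None
    for k in range(1,nmax+1):
        robot.servo_line(P0+dirn*step*k,R,.02);g=(Fm()-base)@dirn;tr.append(round(float(g),1))
        if g<-thr: hit=k*step;break
    print('probe',dirn.round(2),tr,hit)
    robot.servo_line(P0,R,.03);return hit
E
python3 - <<'E'
from h import *
P,R=pose(PL,BAR,43.5)
print(Fm())
u=probe(P,R,[0,0,1]);dn=probe(P,R,[0,0,-1]);print(u,dn,robot.read_t())
E
```

```text
[ 0.01045062  0.37039099 -1.65461506]
probe [0. 0. 1.] [-0.4, -0.3, -0.2, -0.7, -2.5] 0.0025
probe [ 0.  0. -1.] [-0.3, -0.3, 0.1, -0.8, -2.5] 0.0025
0.0025 0.0025 13.4417
```

Contact is symmetric at ±2.5 mm, so the eye is centred in height. Next I'll move along the level bar to the bend, then probe square to the slope.

```bash
python3 - <<'E'
from h import *
base=np.array([0,.2,-1.8])
ok=True
for s,h in [(.06,BAR),(.075,BAR),(.085,BAR),slope(-.004,.004),slope(-.001,.004),slope(.002,.004),slope(.005,.004)]:
    P,R=pose(s,h,43.5);robot.servo_line(P,R,.04);f=Fm(4);print(round(s,4),round(h,4),f.round(2))
    if np.linalg.norm(f-base)>2: print('STOP');ok=False;break
if ok:
    n=R.T  # slope normal (upper): towards post and up
    nn=np.r_[-U*np.sqrt(.5),np.sqrt(.5)]
    b=Fm(); a=probe(P,R,nn,base=b); c=probe(P,R,-nn,base=b); print(a,c)
print(robot.read_t())
E
```

```text
0.06 0.1665 [ 0.13  0.22 -1.92]
0.075 0.1665 [ 0.29  0.02 -1.91]
0.085 0.1665 [ 0.03  0.12 -1.5 ]
0.0909 0.1665 [-0.11 -0.34 -1.64]
0.0931 0.1686 [ 0.05  0.02 -2.02]
0.0952 0.1707 [ 0.41  0.14 -1.6 ]
0.0973 0.1729 [ 0.56  0.3  -2.24]
probe [0.71 0.05 0.71] [0.3, -0.0, 0.2, 0.4, 0.2, -1.3, -2.2] 0.0035
probe [-0.71 -0.05 -0.71] [-0.6, -0.2, -0.3, -0.3, -0.4, -0.3, -0.3, 0.1, -0.4] None
0.0035 None
21.6083
```

The lower edge meets the slope at about 3 mm, where 2.7 was expected, so my bend estimate is good to ~0.5 mm. I'll trim by +0.5 mm and back out along the slope with a force watch.

```bash
python3 - <<'E'
from h import *
base=np.array([.2,.2,-1.9])
ok=True
for t in [.009,.012,.015,.018,.021,.024,.027,.031,.036,.045,.06]:
    P,R=pose(*slope(t,.0045),43.5);robot.servo_line(P,R,.04);f=Fm(3);print(t,f.round(2))
    if np.linalg.norm(f-base)>2: print('STOP');ok=False;break
snap('wrist','w6');snap('scene','s6');print(robot.read_t())
z=np.load('s6.npz')['p'];cv2.imwrite('pics/s6c.png',cv2.resize(z[150:270,260:420],None,fx=4.5,fy=4.5,interpolation=cv2.INTER_CUBIC)[:,:,::-1])
E
```

```text
0.009 [-0.39  0.38 -2.19]
0.012 [-0.12  0.31 -1.87]
0.015 [-0.49 -0.02 -1.96]
0.018 [-0.23  0.2  -1.75]
0.021 [-0.11 -0.23 -1.66]
0.024 [-0.4   0.83 -2.12]
0.027 [ 0.   -0.17 -1.99]
0.031 [ 0.62 -0.2  -1.5 ]
0.036 [ 0.38  0.03 -1.71]
0.045 [ 0.37  0.27 -1.97]
0.06 [-0.14  0.27 -1.69]
25.1583
```

View pics/w6.png

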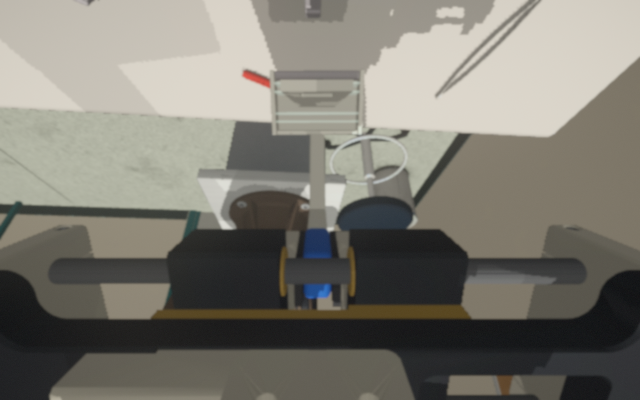

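View pics/s6c.png

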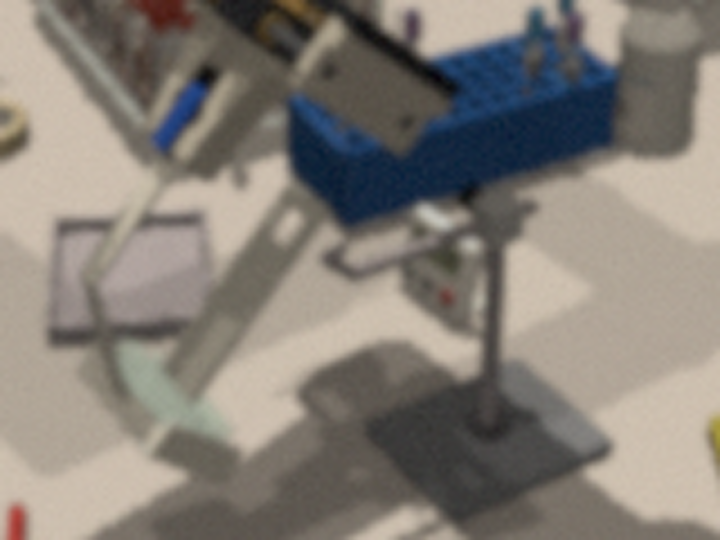

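It's off: the eye is clear of the hook, which stands empty at crop (360,250), and no force was felt on the way out. Now I'll carry it left while still tilted, untilt over the tray, and look.

```bash
cat >> h.py <<'E'
TRAY=np.array([.5603,.2040]);TY=-22.35
def pose2(xy,h,tilt,yaw):
    R=Rz(yaw)@Ry(tilt)@DOWN; return np.r_[xy,h]+R@OFF,R
E
python3 - <<'E'
from h import *
A=pose(*slope(.085,.0045),43.5)
B=pose2([.56,.19],.25,43.5,TY); C=pose2(TRAY,.25,0,TY); D=pose2(TRAY,.1335,0,TY)
for P,R in (A,B,C,D):
    j=robot.ik(P,R);print(P.round(3),None if j is None else np.round(j))
robot.servo_line(*A,.1); robot.servo_line(*B,.15); print(robot.read_t(),Fm(3))
robot.servo_line(*C,.08)
print(robot.read_t(),Fm(3),robot.read_grip_width()*88)
p,d,W=snap('wrist','w7');plate('up',W);snap('scene','s7')
z=np.load('s7.npz')['p'];cv2.imwrite('pics/s7c.png',cv2.resize(z[100:270,220:400],None,fx=3.5,fy=3.5,interpolation=cv2.INTER_CUBIC)[:,:,::-1])
E
```

```text
[ 0.47  -0.073  0.294] [  11.   27.    8.   -5. -114.   83.]
[0.502 0.213 0.314] [  21.   28.   23.  -32. -116.   40.]
[0.477 0.238 0.254] [ 48.   6. -15.   0. -69.  20.]
[0.477 0.238 0.137] [ 48.  12. -24.   0. -54.  20.]
27.6333 [-0.5016662  -0.58108322 -1.51932375]
28.6833 [ 0.24099327  0.29224889 -2.16619073] 13.65030221176466
up plate tool 651 [ 0.0893  0.0072 -0.0162] [ 0.0869 -0.0157 -0.0189] [ 0.0922  0.0182 -0.0063]
```

View pics/w7.png

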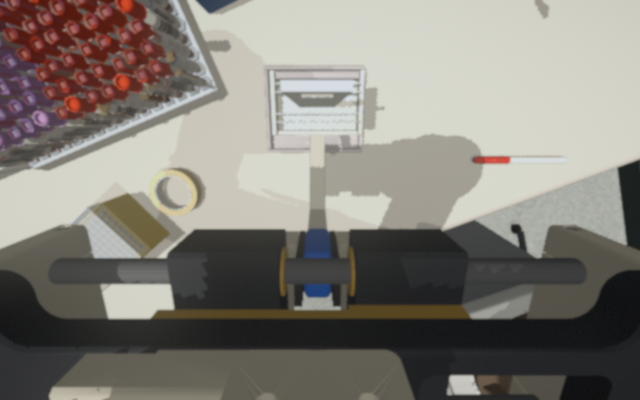

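View pics/s7c.png

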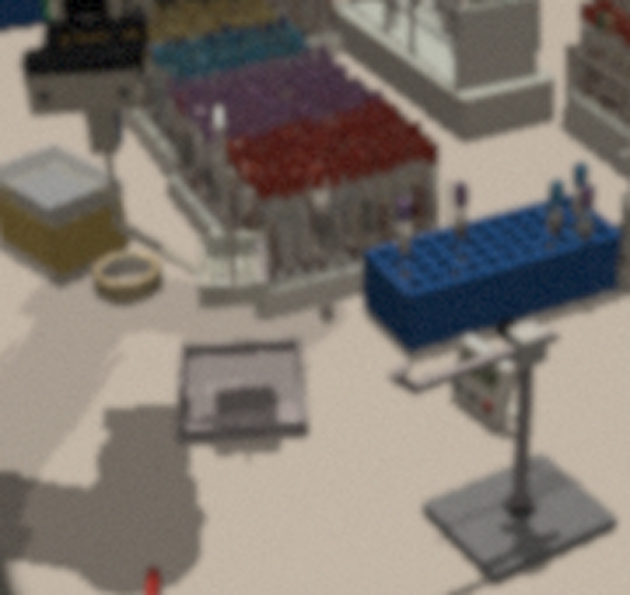

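The basket is square over the tray ((315,108) in the wrist view), with no slip. I'll lower it, slowing for contact.

```bash
python3 - <<'E'
from h import *
P,R=pose2(TRAY,.143,0,TY);robot.servo_line(P,R,.08);b=Fm(6);print(b.round(2),robot.read_t())
for k in range(1,20):
    h=.143-.0008*k
    P,R=pose2(TRAY,h,0,TY);robot.servo_line(P,R,.02);f=Fm(4);print(round(h,4),f.round(2),end=' ')
    if f[2]-b[2]>1.3: break
print(robot.read_t())
snap('wrist','w8')
E
```

```text
[ 0.17  0.08 -1.9 ] 30.35
0.1422 [ 0.19  0.28 -2.17] 0.1414 [ 0.09 -0.14 -1.71] 0.1406 [ 0.29 -0.23 -1.49] 0.1398 [-0.14 -0.08 -1.46] 0.139 [ 0.18  0.25 -1.92] 0.1382 [-0.01  0.02 -1.98] 0.1374 [-0.29  0.08 -1.84] 0.1366 [-0.02  0.07 -1.71] 0.1358 [ 0.27 -0.13 -2.07] 0.135 [ 0.48  0.67 -1.92] 0.1342 [ 0.36 -0.35 -2.23] 0.1334 [-2.09  0.4   3.13] 33.75
```

View pics/w8.png

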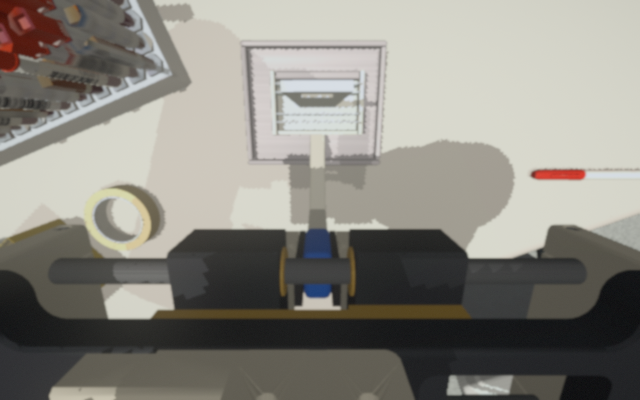

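Contact came at the expected floor height (eye at 0.1334, expected 0.1335), with the basket well inside the walls. Release and retreat.

```bash
python3 - <<'E'
from h import *
robot.move_gripper(.6); print(robot.read_t(),Fm(4).round(2))
p=robot.read_position();robot.servo_line(p+[0,0,.02],None,.04);robot.servo_line(p+[0,0,.12],None,.12)
P,_,W=snap('wrist','w9');snap('scene','s9');print(robot.read_t(),Fm(4).round(2))
z=np.load('s9.npz')['p'];cv2.imwrite('pics/s9c.png',cv2.resize(z[100:300,220:420],None,fx=3,fy=3,interpolation=cv2.INTER_CUBIC)[:,:,::-1])
h=W[...,2];hs=cv2.cvtColor(P,cv2.COLOR_RGB2HSV)
m=(hs[...,0]>105)&(hs[...,0]<130)&(hs[...,1]>110)&(h>.12);m[235:]=0
print('handle',m.sum(),W[m].min(0),W[m].max(0),np.median(W[m],0))
q=(np.abs(h-.153)<.006)&(np.hypot(W[...,0]-.56,W[...,1]-.204)<.03);print('plate',q.sum(),np.median(W[q],0),W[q].min(0),W[q].max(0))
E
```

```text
34.6333 [-0.33  0.39  0.24]
36.4 [ 0.35  0.23 -0.12]
handle 249 [0.46641771 0.20838822 0.16971493] [0.54460982 0.24475851 0.41264859] [0.47770166 0.23647368 0.1715443 ]
plate 271 [0.55985602 0.2029262  0.15363598] [0.55127419 0.18664365 0.15098282] [0.56857565 0.21927673 0.15569522]
```

View pics/w9.png

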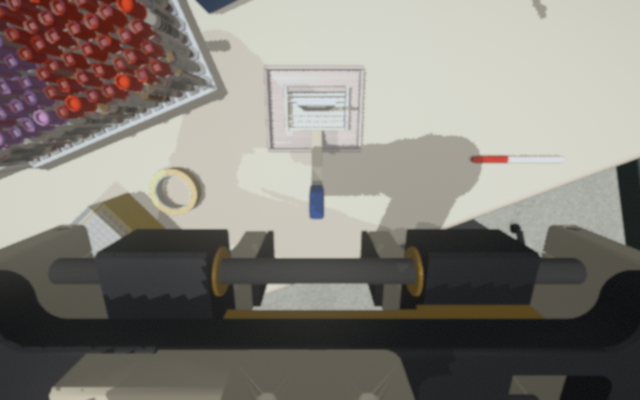

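View pics/s9c.png

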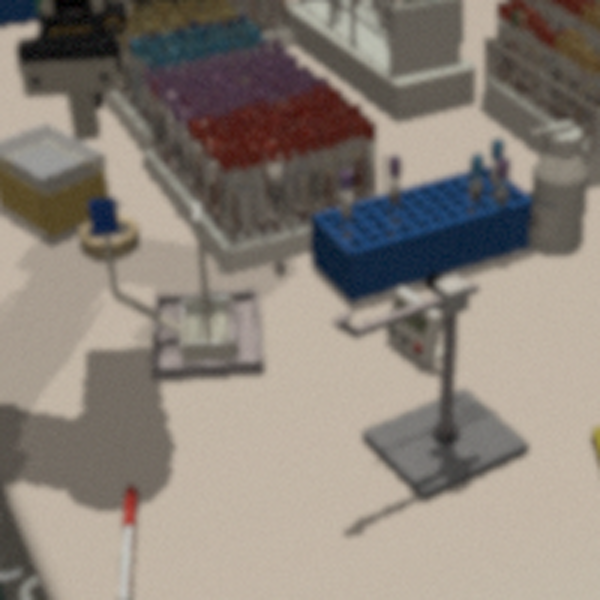

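```bash
python3 -c "
from rig import robot
robot.dwell(.3);robot.job_done();print(robot.read_t())"
```

```text
the job is handed in; nothing more can be done
the job is handed in; nothing more can be done
```

The slide carrier is off the hook and standing flat in the steel tray. I handed the job in at about 37 s of the 64 s allowed; no verdict is reported.

- **Taking it down:** I gripped the handle across its 14 mm, raised the carrier 6 mm and tilted it 43.5° about the eye. Gentle touches on the bar and the slope, of up to about 2.5 N, placed the eye. It then backed out along the slope, and the force readings there showed only the carrier's own weight.
- **Setting it down:** I lowered it slowly until it touched the tray floor at the expected height, with about 5 N of contact. Then I let go and moved the gripper up 12 cm.
- **Last checks:** The basket is inside the walls and square to the tray. The plate top and handle top heights match a level carrier to about 0.2 mm, once a steady wrist camera offset of about −1.5 mm is allowed for. The tool force is near zero, the hook is empty, and I saw no bystander disturbed in the last pictures.
- **Small disagreements:** The handle-to-plate distance measured 88.9 mm instead of 90, and the touch on the slope put the bend about 0.5 mm from the camera estimate, so I corrected for that. Neither caused contact with the hook beyond those touches.

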